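# Slide the big tape measure out of the van tray into the tote

## Robot

A 7-joint arm with a two-finger parallel gripper is mounted at the origin on the work surface. World frame = base frame: x ahead of the robot, y to its left, z up, the work surface at z = 0. Lengths are in m, angles in rad, forces in N, time in s.
With the tool pointing down it reaches from about 0.4 to 0.85 m from the base axis. Payload 6.9 kg.
Tool frame: the origin (TCP) lies on the front face of the gripper's body, between the roots of the fingers; the fingertips stand 73 mm ahead of it and the grasp point (between the pads) lies 54 mm ahead of it; z points along the fingers, y is the line along which they close (so a half turn about z gives the same grasp; the last joint's range is limited). The gripper opens to 85 mm and grips with 20 to 120 N. Pads are 22 mm wide; open, the fingers measure 114 mm over their backs; the gripper's body (76 mm by 85 mm) begins 54 mm behind the grasp point. The pads swing forward as they close: fully open they stand 13 mm farther back than shut.
Start: joints at [-1.065, 0.507, -0.238, 1.5, 0.126, 1.149, -0.155], TCP at [0.244, 0.575, 0.304] pointing down, gripper open.
Joint ranges: [-3.08, 3.08], [-0.24, 2.05], [-1.43, 1.35], [0, 2.5], [-1.52, 4.66], [0.17, 1.96], [-2.89, 2.89]. Speed limits (rad/s): [2.39, 2.39, 3.14, 3.14, 3.14, 3.14, 3.14].

## Interface

Orientations are given as [roll, pitch, yaw] about the fixed x, y, z axes, in that order (R = Rz(yaw) Ry(pitch) Rx(roll)).
In Python, from rig import sensors, imaging, bot gives the robot as it stands.
- The arm moves only by the tool move_arm, never from a script. Its argument "deltas" is a list of rows, each an object of numbers: "x", "y", "z": the shift along the tool's x, y, z as a fraction of full scale; "wx", "wy", "wz": the turn, a rotation vector about the tool's x, y, z as a fraction of full scale. In form: [{"x": .., "y": .., "z": .., "wx": .., "wy": .., "wz": ..}, ...]. A call has 1 to 8 rows; each row is the pose to reach, as a shift and turn from the pose commanded when the call began, along the tool's axes at that moment; what a row does not reach only later rows make up. Full scale, the value 1, is 0.25 m for a shift and 1.5 rad for a turn. A row lasts 1/8 s, in which the tool goes at most 62.5 mm and 10.7 degrees, less where a joint would pass 70% of its speed; a pose out of reach is approached as far as the arm can. A call with a number of a shift or a turn outside -1 to 1 is refused whole. A call with a gripper value outside its range is refused whole. "grip" is the closure, from 0 (fully open) to 1 (shut), set as the call begins (left out, the last holds). The fingers move at their own pace and stop on an object; the grip force is fixed at half the most. Time passes only in rows, so rows that repeat a pose let the fingers close. It gives the time, the measured TCP pose, the force, the opening and the grip force at its end, in the units of the state.
- sensors.observe(): the state, without advancing time (a new reading comes with each control period).
- imaging.capture(name): name is "scene" or "side" or "wrist"; returns (picture, depth): 384x512x3 uint8, red, green, blue; 384x512 float32, m along the optical axis (not along the pixel's ray), 0 where there is no reading.
- imaging.camera_info(name): a dict with "fx", "fy", "cx", "cy" (pixels), "camera_from_world" (4x4, takes a point from world to camera coordinates); the wrist camera has in their place "tool_from_camera" (4x4, takes a point from camera to tool coordinates, whose origin is the TCP and whose axes are the flange's). Camera axes: x right, y up, looking along -z (the intrinsics and any distortion apply to the point x, -y, -z); pixel columns grow to the right and rows downward; lengths in m; the calibration is good to about 2 mm. A picture is of the moment at which its call begins: read the wrist's pose just before it. camera_info takes no time and is no camera call.
- bot.finish_job(): hands the job in; it is judged then, once.
The state is a dict: "time_s": time; "joint_positions": joint angles; "dq": joint speeds; "effort": joint torques, N m; "tool_pos": TCP position; "tool_rot": TCP orientation; "wrist_force": force on the tool from outside, world axes, zero at the start; "ft_torque": the same for the moment, N m; "grip_width": opening from 0.0 (shut) to 1.0 (fully open); "grip_force": force on a finger pad.
Only numpy, scipy, OpenCV 4.12 (cv2) and the standard library are available. Lean on these libraries where they do the work, as an engineer would, in place of code of your own. Each camera call takes 0.05 s, during which the arm holds its last target. There are 200 camera calls.

## Task

Pull the half-open tray out of the grey shelf to its stop. Then slide the bigger of the two tape measures, flat and without lifting it, out over the tray's open front into the plywood tote until no part of it sticks out of the tote's mouth. Leave the other tools lying about where they are in the tray, leave the tray fully out, and do not knock the can standing beyond the tray.

Things in the scene. Friction and masses are not known exactly. Their poses are not given: they have to be found in the camera images.
- tray (a joint): How far the tray has been drawn out from where it starts (about half out), in m: 0 at the start, 0.19 at its stop (fully out); negative is pushed in. It runs along the shelf's -y on ball-bearing runners with about 2 N of friction and stays where it is left.
- shelf: Grey painted steel shelf, fixed, 460 wide (x) x 445 deep (y) x 152 mm high, with goods on top up to 202 mm. Its open face looks along its own -y. Origin at table level in the plane of the face; x from -275 to +185 mm, y from 0 to +453. The tray comes out of the face along -y.
- tray_mid (a point): On the top of the tray floor (40 mm above the table), moving with the tray; axes as the shelf's. Grey steel tray: x -245 to +155, y -200 (front edge) to +200 mm; side and rear walls 5 mm thick, 31 mm above the floor. The front is open from x -120 to +110, with upturned lips 33 mm high on either side of that. At the stop the shelf's face is at y = 140 to 175 here.
- tray_lip (a point): On the inner (+y) face of the narrower front lip (the one at the tray's +x corner, away from the robot), at floor level, in the middle of the lip's 40 mm width. The lip is 33 mm high; hook it from behind (+y side) and draw it along -y. The floor behind it is clear for at least 45 mm.
- tote: Shallow wooden tote, fixed, its open end (mouth) towards the tray, 6 mm past the tray front when that is at its stop. Origin at table level under the middle of the mouth; the inside runs along its -y from 0 to -142 mm, x -85 to +85. Its floor is 38 mm above the table (2 mm below the tray's); walls 8 mm thick, sides 36, end 50 mm above the floor. Axes parallel to the shelf's.
- tape_big: The bigger yellow tape measure, lying flat: 86 (x) x 82 (y) x 45 mm high, 0.3 to 0.55 kg, flat upright faces all round with 6 mm rounded edges. Origin at the centre of its underside. Its y is within about 0.2 rad of the tray's. It may lie to either side of the small one.
- tape_big_c0 (a point): Corner of the big tape's footprint at its +x +y
- tape_big_c1 (a point): Corner of the big tape's footprint at its +x -y
- tape_big_c2 (a point): Corner of the big tape's footprint at its -x -y
- tape_big_c3 (a point): Corner of the big tape's footprint at its -x +y
- tape_small: The smaller yellow tape measure, lying flat in the tray beside the big one: 60 x 58 x 34 mm high. Origin at the centre of its underside.
- mallet: White rubber mallet lying across the rear of the tray: head 56 mm thick, 80 mm long along its y, centred at its x = -110 mm; handle 26 mm thick to x = +148. Origin on the floor under the handle line.
- gauge_edge (a point): Orange profile gauge with steel pins lying flat in the tray on the side near the robot: 96 (x) x 150 (y) x 18 mm. The point is the middle of its long +x edge, away from the robot, at its underside.
- packer_box: Green plastic box of white horseshoe packers at the tray's +x wall: 40 (x) x 86 (y) x 48 mm high. Origin at the centre of its underside.
- sealer_can: Can, 70 mm across, 80 mm high, standing beyond the tray's far side. Origin under its centre.
Mind the look-alikes: they are no part of the job. Leave any blue look-alike of the part that bears gauge_edge alone.

How it is judged:
By the outcome, as a careful person would: the job done as asked, in the order asked, and still so for the second after the job is handed in, with the robot touching nothing.
It also fails if it takes over 64 s, if anything falls off the work surface, if the arm or the gripper's body presses on something with over 40 N, if the wrist force passes 120 N, or if a joint passes its speed limit or range.

## Working session

There is one attempt and no reset: what is moved stays moved. The work goes in short steps, Python scripts to look and compute and a tool call to move; the robot and the scene stay as the last step left them, time stands still between calls to the robot, and variables do not carry over. Pictures are saved under pics/ and viewed, at most 10 in all, crops included, and the job is handed in when it is done.

Besides the shell and the picture viewer there is one more tool, called after ">>>" as name([rows], argument=value, ...), one row to a line, values as JSON. move_arm: Moves the arm, as the interface text tells. Its arguments: {"type":"object","properties":{"deltas":{"type":"array"},"grip":{"type":"number"}},"required":["deltas"]}

```bash
ls; mkdir -p pics; cat > h.py <<'E'
import numpy as np, cv2
from rig import sensors, imaging, bot
from scipy.spatial.transform import Rotation as R
def snap(n):
    s=sensors.observe(); p,d=imaging.capture(n); i=imaging.camera_info(n)
    if n=="wrist":
        T=np.eye(4);T[:3,:3]=R.from_euler('xyz',s['tool_rot']).as_matrix();T[:3,3]=s['tool_pos']
        W=T@np.array(i['tool_from_camera'])
    else: W=np.linalg.inv(np.array(i['camera_from_world']))
    return p,d,i,W
def cloud(d,i,W):
    v,u=np.mgrid[:d.shape[0],:d.shape[1]]
    P=np.stack([(u-i['cx'])/i['fx']*d,-(v-i['cy'])/i['fy']*d,-d],-1)
    Q=P@W[:3,:3].T+W[:3,3]; Q[d<=0]=np.nan
    return Q
def plane(u,v,z,i,W):
    r=W[:3,:3]@np.array([(u-i['cx'])/i['fx'],-(v-i['cy'])/i['fy'],-1.]); o=W[:3,3]
    return o+r*(z-o[2])/r[2]
E
python3 - <<'E'
from h import *
print(sensors.observe())
for n in ("scene","side","wrist"):
    p,d,i,W=snap(n); cv2.imwrite(f'pics/{n}0.png',p[...,::-1]); np.savez(f'{n}0.npz',p=p,d=d,W=W,**{k:i[k] for k in('fx','fy','cx','cy')})
    print(n,i.keys(),i['fx'],W[:3,3].round(3),(d>0).mean())
a=[cv2.imread(f'pics/{n}0.png') for n in("scene","side")]
cv2.imwrite('pics/both.png',np.hstack([cv2.resize(x,(400,300)) for x in a]))
E
```

```text
pics
{'time_s': 0.0, 'joint_positions': array([-1.0644834 ,  0.50830222, -0.23752685,  1.50114156,  0.12571557,
        1.14893174, -0.1548119 ]), 'dq': array([-0.00077787,  0.0028203 ,  0.00115574, -0.0001279 ,  0.00094861,
       -0.00026689,  0.00019434]), 'effort': array([-2.82094479e-04, -6.20595932e+01, -2.18680546e+00, -2.49666524e+01,
        1.27605413e-02,  1.17155354e-02, -2.46982637e-05]), 'tool_pos': array([0.24377664, 0.57507684, 0.30304876]), 'tool_rot': array([-3.13980217e+00,  5.62925930e-05,  2.74079437e+00]), 'wrist_force': array([0.86559656, 0.62846962, 0.97294625]), 'ft_torque': array([-0.00053563, -0.00755294, -0.0586314 ]), 'grip_force': 0.0, 'grip_width': 1.000190638901179}
scene dict_keys(['fx', 'fy', 'cx', 'cy', 'camera_from_world']) 385.3068317552562 [0.895 0.424 0.618] 0.9962209065755209
side dict_keys(['fx', 'fy', 'cx', 'cy', 'camera_from_world']) 425.36517566855576 [ 0.079 -0.713  0.69 ] 0.9958394368489584
wrist dict_keys(['fx', 'fy', 'cx', 'cy', 'tool_from_camera']) 294.3380918489318 [0.18  0.601 0.374] 0.9959564208984375
```

View pics/scene0.png

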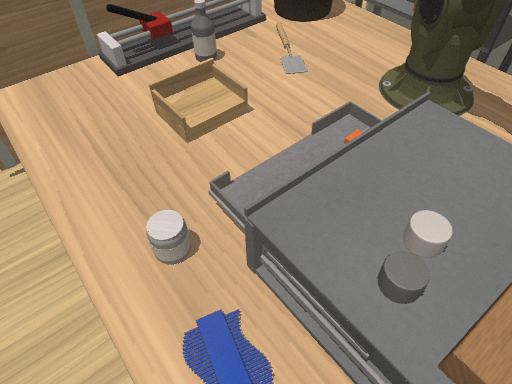

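View pics/side0.png

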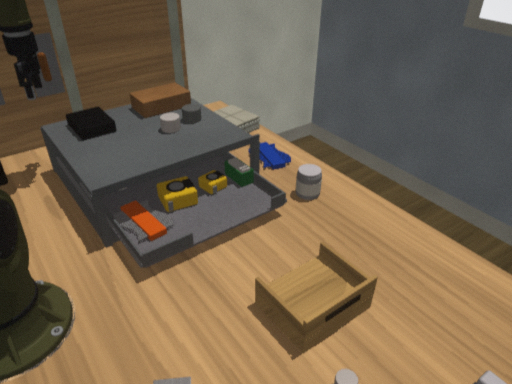

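Scene view: tote at (200,100), tray lip at (220,185), can at (168,236). Side view: candidates for the big tape are yellow objects at (177,193) (bigger) and (212,181) (smaller). The narrow lip is at (268,197), the wide lip at (165,240), the tote at (315,295), and the can at (309,181). The blue gauge look-alike is at (272,155).

```bash
cat > m.py <<'E'
from h import *
def load(n):
    z=np.load(n+'0.npz'); i={k:float(z[k]) for k in('fx','fy','cx','cy')}
    return z['p'],z['d'],i,z['W']
E
python3 - <<'E'
from m import *
clouds=[];cols=[]
for n in("scene","side"):
    p,d,i,W=load(n);Q=cloud(d,i,W);clouds.append(Q);cols.append(p)
    # shelf top
    m=(abs(Q[...,2]-.152)<.006)&(Q[...,0]>-.2)&(Q[...,0]<1.1)
    c,l,s,_=cv2.connectedComponentsWithStats(m.astype(np.uint8)); k=1+s[1:,4].argmax()
    pts=Q[l==k][:,:2].astype(np.float32); r=cv2.minAreaRect(pts); print(n,'shelf',r,cv2.boxPoints(r).round(3).tolist())
    hsv=cv2.cvtColor(p,cv2.COLOR_RGB2HSV)
    def rep(name,m):
        c,l,s,cc=cv2.connectedComponentsWithStats(m.astype(np.uint8))
        for k in range(1,c):
            if s[k,4]>60:
                q=Q[l==k];q=q[~np.isnan(q[:,0])]; print(n,name,s[k,4],cc[k].round(),np.nanpercentile(q,[2,50,98],axis=0).round(3).tolist())
    H,S,V=hsv[...,0],hsv[...,1],hsv[...,2]
    rep('yellow',(H>20)&(H<32)&(S>190)&(V>120)); rep('orange',(H>3)&(H<14)&(S>210)&(V>150)); rep('green',(H>40)&(H<85)&(S>100)&(V>50)&(Q[...,2]<.12))
    # tote: wall tops z=.074
    cen=np.array({'scene':(200,100),'side':(315,295)}[n])
    v,u=np.mgrid[:384,:512]
    near=(abs(u-cen[0])<70)&(abs(v-cen[1])<60)
    for z in(.038,.074,.088):
        q=Q[near&(abs(Q[...,2]-z)<.003)][:,:2].astype(np.float32)
        if len(q)>10: r=cv2.minAreaRect(q);print(n,'tote',z,len(q),cv2.boxPoints(r).round(3).tolist())
E
```

```text
scene shelf ((0.46347811818122864, 0.29202982783317566), (0.460832417011261, 0.3316688537597656), 1.0177255868911743) [[0.23000000417232513, 0.45399999618530273], [0.23600000143051147, 0.12200000137090683], [0.6970000267028809, 0.12999999523162842], [0.6909999847412109, 0.4620000123977661]]
scene tote 0.038 2059 [[0.34299999475479126, -0.5080000162124634], [0.5550000071525574, -0.5730000138282776], [0.7049999833106995, -0.08100000023841858], [0.49300000071525574, -0.01600000075995922]]
scene tote 0.074 365 [[0.4269999861717224, -0.22499999403953552], [0.4300000071525574, -0.37299999594688416], [0.6169999837875366, -0.3700000047683716], [0.6140000224113464, -0.22200000286102295]]
scene tote 0.088 138 [[0.4320000112056732, -0.36500000953674316], [0.4320000112056732, -0.37700000405311584], [0.6159999966621399, -0.37299999594688416], [0.6159999966621399, -0.3610000014305115]]
side shelf ((0.4630909562110901, 0.3444261848926544), (0.4626196324825287, 0.44775494933128357), 0.940758228302002) [[0.2280000001192093, 0.5640000104904175], [0.23499999940395355, 0.11699999868869781], [0.698000013
[... 351 characters left out ...]
.122, 0.061]]
side green 154 [245. 176.] [[0.618, 0.099, 0.043], [0.632, 0.102, 0.066], [0.657, 0.138, 0.082]]
side tote 0.038 3165 [[0.42800000309944153, -0.22599999606609344], [0.4309999942779541, -0.3779999911785126], [0.6179999709129333, -0.37400001287460327], [0.6150000095367432, -0.22200000286102295]]
side tote 0.074 720 [[0.4269999861717224, -0.22499999403953552], [0.4300000071525574, -0.38100001215934753], [0.6200000047683716, -0.37700000405311584], [0.6169999837875366, -0.22200000286102295]]
side tote 0.088 411 [[0.4309999942779541, -0.36800000071525574], [0.4309999942779541, -0.3790000081062317], [0.6200000047683716, -0.37299999594688416], [0.6190000176429749, -0.3630000054836273]]
```

```bash
python3 - <<'E'
from m import *
S=np.array([.510,.121]);a=.016;Rm=np.array([[np.cos(a),-np.sin(a)],[np.sin(a),np.cos(a)]])
for n in("scene","side"):
    p,d,i,W=load(n);Q=cloud(d,i,W);L=(Q[...,:2]-S)@Rm   # shelf frame
    z=Q[...,2]; reg=(L[...,1]<-.03)&(L[...,1]>-.25)&(L[...,0]>-.28)&(L[...,0]<.2)
    for lo,hi,nm in((.069,.075,'rims'),(.037,.043,'floor')):
        m=reg&(z>lo)&(z<hi); q=L[m]; print(n,nm,len(q),np.nanpercentile(q,[1,99],axis=0).round(3).tolist())
        if nm=='rims':
            f=q[(q[:,1]<q[:,1].min()+.012)]; h,e=np.histogram(f[:,0],bins=np.arange(-.26,.18,.01)); print(dict(zip(e.round(2).tolist(),h.tolist())))
            print('front y',np.sort(f[:,1])[[0,len(f)//2,-1]])
    can=(z>.078)&(z<.085)&(Q[...,0]>.68)&(Q[...,1]<.3); print('can',can.sum(),np.nanmedian(Q[can],axis=0))
s,si=load('side')[0],load('side')[2]
cv2.imwrite('pics/crop.png',cv2.resize(s[150:260,100:300,::-1],None,fx=4,fy=4,interpolation=cv2.INTER_CUBIC))
print(imaging.camera_info('wrist')['tool_from_camera'])
E
```

```text
scene rims 270 [[-0.243, -0.151], [0.157, -0.045]]
{-0.26: 0, -0.25: 2, -0.24: 10, -0.23: 6, -0.22: 9, -0.21: 7, -0.2: 8, -0.19: 6, -0.18: 10, -0.17: 8, -0.16: 10, -0.15: 7, -0.14: 9, -0.13: 7, -0.12: 3, -0.11: 0, -0.1: 0, -0.09: 0, -0.08: 0, -0.07: 0, -0.06: 0, -0.05: 0, -0.04: 0, -0.03: 0, -0.02: 0, -0.01: 0, 0.0: 0, 0.01: 0, 0.02: 0, 0.03: 0, 0.04: 0, 0.05: 0, 0.06: 0, 0.07: 0, 0.08: 0, 0.09: 0, 0.1: 0, 0.11: 12, 0.12: 14, 0.13: 12, 0.14: 13, 0.15: 9, 0.16: 0}
front y [-0.15113469 -0.14679898 -0.13940684]
scene floor 3753 [[-0.238, -0.149], [0.161, -0.077]]
can 548 [0.78569253 0.01799953 0.07872208]
side rims 357 [[-0.242, -0.153], [0.158, -0.032]]
{-0.26: 0, -0.25: 4, -0.24: 15, -0.23: 17, -0.22: 13, -0.21: 15, -0.2: 12, -0.19: 13, -0.18: 12, -0.17: 13, -0.16: 9, -0.15: 14, -0.14: 13, -0.13: 9, -0.12: 5, -0.11: 0, -0.1: 0, -0.09: 0, -0.08: 0, -0.07: 0, -0.06: 0, -0.05: 0, -0.04: 0, -0.03: 0, -0.02: 0, -0.01: 0, 0.0: 0, 0.01: 0, 0.02: 0, 0.03: 0, 0.04: 0, 0.05: 0, 0.06: 0, 0.07: 0, 0.08: 0, 0.09: 0, 0.1: 0, 0.11: 11, 0.12: 8, 0.13: 7, 0.14: 10, 0.15: 7, 0.16: 0}
front y [-0.15330997 -0.14922035 -0.14322729]
side floor 3579 [[-0.226, -0.151], [0.15, -0.031]]
can 289 [0.79002948 0.02063015 0.08073253]
[[ 1.70896448e-04  9.63044529e-01  2.69342172e-01  6.88852709e-02]
 [ 9.99999953e-01 -9.58556986e-05 -2.91759488e-04 -1.10353971e-03]
 [-2.55159397e-04  2.69342209e-01 -9.63044500e-01 -7.06014966e-02]
 [ 0.00000000e+00  0.00000000e+00  0.00000000e+00  1.00000000e+00]]
```

View pics/crop.png

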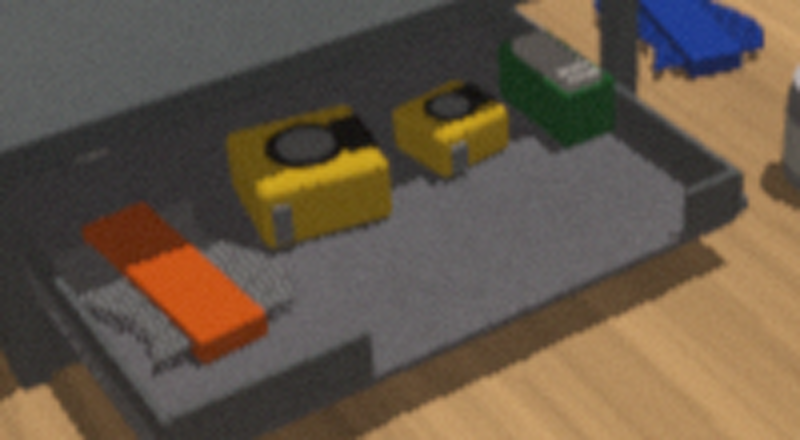

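The crop confirms the big tape at (310,175), the small one at (450,130) and the narrow lip at (715,200). Lip inner face is at about world (0.645, -0.023). I'll go in with yaw +1.587.

```bash
cat > plan.py <<'E'
import sys
from h import *
def plan(*t):
    s=sensors.observe(); Rt=R.from_euler('xyz',s['tool_rot'])
    G=R.from_euler('xyz',[np.pi,0,t[3]]); 
    print('now',s['tool_pos'].round(4),s['tool_rot'].round(3),'t',round(s['time_s'],2),'q7',s['joint_positions'].round(2)[[0,6]])
    print('shift',(Rt.inv().apply(np.array(t[:3])-s['tool_pos'])/.25).round(3),'turn',((Rt.inv()*G).as_rotvec()/1.5).round(3))
if __name__=='__main__': plan(*map(float,sys.argv[1:]))
E
python3 plan.py .645 .0 .31 1.587
```

```text
now [0.2438 0.5752 0.3033] [-3.14   0.     2.741] t 0.15 q7 [-1.06 -0.15]
shift [-2.375 -1.492 -0.025] turn [-0.001  0.001  0.769]
```

>>> move_arm([
  {"x": -0.2, "y": -0.13, "z": -0.05, "wz": 0.1},
  {"x": -0.4, "y": -0.25, "z": -0.05, "wz": 0.22},
  {"x": -0.6, "y": -0.38, "z": -0.05, "wz": 0.34},
  {"x": -0.8, "y": -0.5, "z": -0.05, "wz": 0.45},
  {"x": -1, "y": -0.63, "z": -0.05, "wz": 0.57},
  {"x": -1, "y": -0.63, "z": -0.05, "wz": 0.68},
  {"x": -1, "y": -0.63, "z": -0.05, "wz": 0.77},
  {"x": -1, "y": -0.63, "z": -0.05, "wz": 0.77},
], grip=1)

```text
$.deltas[0]: bad value
```

```bash
python3 plan.py .645 .0 .31 1.587
```

```text
now [0.2438 0.5752 0.3033] [-3.14   0.     2.741] t 0.15 q7 [-1.06 -0.15]
shift [-2.375 -1.492 -0.025] turn [-0.001  0.001  0.769]
```

>>> move_arm([
  {"x": -0.2, "y": -0.13, "z": -0.05, "wx": 0, "wy": 0, "wz": 0.1},
  {"x": -0.4, "y": -0.25, "z": -0.05, "wx": 0, "wy": 0, "wz": 0.22},
  {"x": -0.6, "y": -0.38, "z": -0.05, "wx": 0, "wy": 0, "wz": 0.34},
  {"x": -0.8, "y": -0.5, "z": -0.05, "wx": 0, "wy": 0, "wz": 0.45},
  {"x": -1, "y": -0.63, "z": -0.05, "wx": 0, "wy": 0, "wz": 0.57},
  {"x": -1, "y": -0.63, "z": -0.05, "wx": 0, "wy": 0, "wz": 0.68},
  {"x": -1, "y": -0.63, "z": -0.05, "wx": 0, "wy": 0, "wz": 0.77},
  {"x": -1, "y": -0.63, "z": -0.05, "wx": 0, "wy": 0, "wz": 0.77},
], grip=1)

```text
time_s: 1.15
tool_pos: [0.4125, 0.3328, 0.3162]
tool_rot: [-3.141, 0.0, 1.587]
wrist_force: [-0.1, 0.2, -0.7]
grip_width: 0.001
grip_force: 0.0
```

```bash
python3 plan.py .645 .0 .31 1.587
```

```text
now [0.4125 0.3328 0.3162] [-3.141  0.     1.587] t 1.15 q7 [-0.79 -0.67]
shift [-1.346  0.909  0.025] turn [-0.  0. -0.]
```

>>> move_arm([
  {"x": -0.2, "y": 0.15, "z": 0, "wx": 0, "wy": 0, "wz": 0},
  {"x": -0.4, "y": 0.3, "z": 0, "wx": 0, "wy": 0, "wz": 0},
  {"x": -0.6, "y": 0.45, "z": 0, "wx": 0, "wy": 0, "wz": 0},
  {"x": -0.8, "y": 0.6, "z": 0, "wx": 0, "wy": 0, "wz": 0},
  {"x": -1, "y": 0.75, "z": 0, "wx": 0, "wy": 0, "wz": 0},
  {"x": -1, "y": 0.91, "z": 0, "wx": 0, "wy": 0, "wz": 0},
  {"x": -1, "y": 0.91, "z": 0, "wx": 0, "wy": 0, "wz": 0},
])

```text
time_s: 2.02
tool_pos: [0.6456, 0.0856, 0.3149]
tool_rot: [-3.141, 0.0, 1.587]
wrist_force: [-0.5, 1.3, -0.4]
grip_width: 0.0
grip_force: 0.0
```

```bash
python3 plan.py .645 .0 .119 1.587
```

```text
now [0.6456 0.0856 0.3149] [-3.141  0.     1.587] t 2.02 q7 [-0.26 -0.08]
shift [-0.342 -0.007  0.784] turn [-0.  0.  0.]
```

Move over first, then down slowly at the end.

>>> move_arm([
  {"x": -0.2, "y": 0, "z": 0, "wx": 0, "wy": 0, "wz": 0},
  {"x": -0.34, "y": 0, "z": 0.1, "wx": 0, "wy": 0, "wz": 0},
  {"x": -0.34, "y": 0, "z": 0.3, "wx": 0, "wy": 0, "wz": 0},
  {"x": -0.34, "y": 0, "z": 0.5, "wx": 0, "wy": 0, "wz": 0},
  {"x": -0.34, "y": 0, "z": 0.65, "wx": 0, "wy": 0, "wz": 0},
  {"x": -0.34, "y": 0, "z": 0.73, "wx": 0, "wy": 0, "wz": 0},
  {"x": -0.34, "y": 0, "z": 0.775, "wx": 0, "wy": 0, "wz": 0},
  {"x": -0.34, "y": 0, "z": 0.775, "wx": 0, "wy": 0, "wz": 0},
])

```text
time_s: 3.02
tool_pos: [0.6446, 0.002, 0.1224]
tool_rot: [-3.141, -0.0, 1.588]
wrist_force: [-0.3, 0.4, 1.0]
grip_width: -0.003
grip_force: 0.0
```

```bash
python3 plan.py .648 -.1 .12 1.587
```

```text
now [0.6446 0.002  0.1224] [-3.141 -0.     1.588] t 3.02 q7 [-0.12  0.08]
shift [-0.408  0.007  0.009] turn [-0.001 -0.     0.   ]
```

>>> move_arm([
  {"x": -0.03, "y": 0, "z": 0.01, "wx": 0, "wy": 0, "wz": 0},
  {"x": -0.06, "y": 0, "z": 0.01, "wx": 0, "wy": 0, "wz": 0},
  {"x": -0.1, "y": 0, "z": 0.01, "wx": 0, "wy": 0, "wz": 0},
  {"x": -0.16, "y": 0, "z": 0.01, "wx": 0, "wy": 0, "wz": 0},
  {"x": -0.22, "y": 0, "z": 0.01, "wx": 0, "wy": 0, "wz": 0},
  {"x": -0.28, "y": 0, "z": 0.01, "wx": 0, "wy": 0, "wz": 0},
  {"x": -0.34, "y": 0, "z": 0.01, "wx": 0, "wy": 0, "wz": 0},
  {"x": -0.4, "y": 0, "z": 0.01, "wx": 0, "wy": 0, "wz": 0},
])

```text
time_s: 4.03
tool_pos: [0.6467, -0.0997, 0.1201]
tool_rot: [3.141, -0.0, 1.586]
wrist_force: [1.6, 2.9, 0.7]
grip_width: -0.001
grip_force: 1.5
```

>>> move_arm([
  {"x": -0.06, "y": 0, "z": 0, "wx": 0, "wy": 0, "wz": 0},
  {"x": -0.12, "y": 0, "z": 0, "wx": 0, "wy": 0, "wz": 0},
  {"x": -0.18, "y": 0, "z": 0, "wx": 0, "wy": 0, "wz": 0},
  {"x": -0.24, "y": 0, "z": 0, "wx": 0, "wy": 0, "wz": 0},
  {"x": -0.3, "y": 0, "z": 0, "wx": 0, "wy": 0, "wz": 0},
  {"x": -0.34, "y": 0, "z": 0, "wx": 0, "wy": 0, "wz": 0},
  {"x": -0.38, "y": 0, "z": 0, "wx": 0, "wy": 0, "wz": 0},
  {"x": -0.39, "y": 0, "z": 0, "wx": 0, "wy": 0, "wz": 0},
])

```text
time_s: 5.03
tool_pos: [0.6475, -0.1977, 0.1199]
tool_rot: [-3.141, 0.001, 1.584]
wrist_force: [-1.1, 0.8, -0.7]
grip_width: 0.0
grip_force: 0.0
```

>>> move_arm([
  {"x": -0.01, "y": 0, "z": 0, "wx": 0, "wy": 0, "wz": 0},
  {"x": -0.02, "y": 0, "z": 0, "wx": 0, "wy": 0, "wz": 0},
  {"x": -0.03, "y": 0, "z": 0, "wx": 0, "wy": 0, "wz": 0},
  {"x": -0.035, "y": 0, "z": 0, "wx": 0, "wy": 0, "wz": 0},
  {"x": -0.035, "y": 0, "z": 0, "wx": 0, "wy": 0, "wz": 0},
])

```text
time_s: 5.65
tool_pos: [0.6481, -0.201, 0.12]
tool_rot: [-3.14, -0.005, 1.589]
wrist_force: [-2.2, 9.4, 3.8]
grip_width: -0.001
grip_force: 4.4
```

>>> move_arm([
  {"x": 0.04, "y": 0, "z": 0, "wx": 0, "wy": 0, "wz": 0},
  {"x": 0.07, "y": 0, "z": -0.05, "wx": 0, "wy": 0, "wz": 0},
  {"x": 0.07, "y": 0, "z": -0.2, "wx": 0, "wy": 0, "wz": 0},
  {"x": 0.07, "y": 0, "z": -0.4, "wx": 0, "wy": 0, "wz": 0},
  {"x": 0.07, "y": 0, "z": -0.6, "wx": 0, "wy": 0, "wz": 0},
  {"x": 0.07, "y": 0, "z": -0.75, "wx": 0, "wy": 0, "wz": 0},
  {"x": 0.07, "y": 0, "z": -0.75, "wx": 0, "wy": 0, "wz": 0},
])

```text
time_s: 6.52
tool_pos: [0.649, -0.188, 0.3126]
tool_rot: [3.134, 0.003, 1.585]
wrist_force: [0.1, -0.3, 0.4]
grip_width: 0.001
grip_force: 0.0
```

```bash
cat > look.py <<'E'
from h import *
import sys
S=np.array([.510,.121]);a=.016;Rm=np.array([[np.cos(a),-np.sin(a)],[np.sin(a),np.cos(a)]])
def look(n,tag):
    p,d,i,W=snap(n);Q=cloud(d,i,W); cv2.imwrite(f'pics/{n}{tag}.png',p[...,::-1])
    np.savez(f'{n}{tag}.npz',p=p,d=d,W=W,**{k:i[k] for k in('fx','fy','cx','cy')})
    H,Sa,V=cv2.split(cv2.cvtColor(p,cv2.COLOR_RGB2HSV)); z=Q[...,2]
    zone=(Q[...,0]>.25)&(Q[...,0]<.7)&(Q[...,1]<.12)&(Q[...,1]>-.4)
    def rep(nm,m,mn=40):
        c,l,s,cc=cv2.connectedComponentsWithStats((m&zone).astype(np.uint8))
        for k in range(1,c):
            if s[k,4]>mn:
                q=Q[l==k]; r=cv2.minAreaRect(q[:,:2].astype(np.float32)); print(n,nm,s[k,4],'px',cc[k].round().tolist(),'zmed',np.median(q[:,2]).round(3),'c',np.round(r[0],3),'box',cv2.boxPoints(r).round(3).tolist())
    rep('bigtop',(z>.078)&(z<.092)&(V>0),80)
    rep('yellow',(H>20)&(H<32)&(Sa>170)&(V>100)&(z>.045),40)
    rep('orange',(H>3)&(H<14)&(Sa>200))
    L=(Q[...,:2]-S)@Rm; m=(z>.066)&(z<.076)&(L[...,1]<-.29)&(L[...,1]>-.36)&(((L[...,0]>.115)&(L[...,0]<.155))|((L[...,0]<-.13)&(L[...,0]>-.24)))
    m2=m&(L[...,1]>-.3442+0)  
    if m.sum()>5: print(n,'lip shelf y pct',np.nanpercentile(L[m][:,1],[2,20,50,80,98]).round(4))
if __name__=='__main__':
    for n in sys.argv[2:]: look(n,sys.argv[1])
E
python3 look.py 1 side scene
```

```text
side bigtop 369 px [282.0, 197.0] zmed 0.085 c [ 0.642 -0.046] box [[0.6200000047683716, -0.0020000000949949026], [0.6200000047683716, -0.09099999815225601], [0.6639999747276306, -0.09099999815225601], [0.6639999747276306, -0.0020000000949949026]]
side bigtop 158 px [147.0, 209.0] zmed 0.086 c [0.35  0.102] box [[0.3230000138282776, 0.11999999731779099], [0.3240000009536743, 0.08299999684095383], [0.3779999911785126, 0.08500000089406967], [0.37700000405311584, 0.12099999934434891]]
side bigtop 908 px [215.0, 225.0] zmed 0.086 c [ 0.449 -0.047] box [[0.4000000059604645, -0.08100000023841858], [0.48500001430511475, -0.0949999988079071], [0.49799999594688416, -0.013000000268220901], [0.4129999876022339, 0.0010000000474974513]]
side bigtop 591 px [339.0, 300.0] zmed 0.088 c [ 0.525 -0.371] box [[0.4309999942779541, -0.36800000071525574], [0.4309999942779541, -0.3779999911785126], [0.6179999709129333, -0.37400001287460327], [0.6179999709129333, -0.36399999260902405]]
side yellow 413 px [253.0, 217.0] zmed 0.07 c [ 0.556 -0.047] box [[0.5220000147819519, -0.026000000536441803], [0.53100001
[... 768 characters left out ...]
 -0.36399999260902405], [0.4309999942779541, -0.3779999911785126], [0.6169999837875366, -0.375], [0.6159999966621399, -0.3610000014305115]]
scene bigtop 1001 px [290.0, 126.0] zmed 0.083 c [ 0.449 -0.044] box [[0.4000000059604645, -0.07699999958276749], [0.48399999737739563, -0.09200000017881393], [0.49799999594688416, -0.009999999776482582], [0.414000004529953, 0.004000000189989805]]
scene bigtop 589 px [216.0, 165.0] zmed 0.083 c [ 0.641 -0.046] box [[0.6200000047683716, -0.0020000000949949026], [0.6209999918937683, -0.09000000357627869], [0.6620000004768372, -0.09000000357627869], [0.6610000133514404, -0.0010000000474974513]]
scene lip shelf y pct [-0.3407 -0.3379 -0.3352 -0.3327 -0.2946]
```

View pics/side1.png

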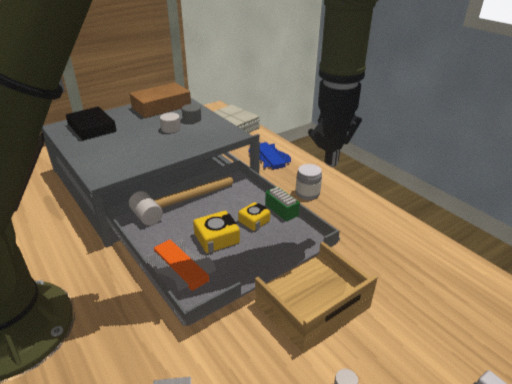

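Tray is out: front lip at shelf y -0.342, which matches the expected stop. Side view shows the big tape at (215,230), yaw about -0.16, the small one at (253,215), the mallet behind at (150,207)-(230,182), and the gauge at (182,264). The can at (309,181) is untouched. Next I check clearance behind the tape.

```bash
python3 - <<'E'
from h import *
for n in('side','scene'):
    z=np.load(n+'1.npz'); Q=cloud(z['d'],{k:float(z[k]) for k in('fx','fy','cx','cy')},z['W'])
    for x in(.40,.43,.46,.49):
        m=(abs(Q[...,0]-x)<.012)&(Q[...,2]>.05)&(Q[...,2]<.11)&(Q[...,1]>.004)&(Q[...,1]<.115)
        if m.sum()>2: print(n,x,np.percentile(Q[m][:,1],[0,10,90]).round(3),np.percentile(Q[m][:,2],[50,95]).round(3))
E
python3 plan.py .449 .034 .30 1.587
```

```text
side 0.4 [0.111 0.112 0.115] [0.068 0.074]
side 0.43 [0.111 0.114 0.115] [0.065 0.071]
side 0.46 [0.113 0.113 0.115] [0.063 0.067]
now [ 0.6478 -0.1873  0.3083] [3.141e+00 1.000e-03 1.586e+00] t 6.62 q7 [0.17 0.32]
shift [ 0.897 -0.782  0.032] turn [ 0.001  0.    -0.001]
```

>>> move_arm([
  {"x": 0.17, "y": -0.15, "z": 0, "wx": 0, "wy": 0, "wz": 0},
  {"x": 0.34, "y": -0.3, "z": 0, "wx": 0, "wy": 0, "wz": 0},
  {"x": 0.51, "y": -0.45, "z": 0, "wx": 0, "wy": 0, "wz": 0},
  {"x": 0.68, "y": -0.6, "z": 0, "wx": 0, "wy": 0, "wz": 0},
  {"x": 0.85, "y": -0.74, "z": 0, "wx": 0, "wy": 0, "wz": 0},
  {"x": 0.9, "y": -0.78, "z": 0.05, "wx": 0, "wy": 0, "wz": 0},
  {"x": 0.9, "y": -0.78, "z": 0.05, "wx": 0, "wy": 0, "wz": 0},
], grip=0.5)

```text
time_s: 7.5
tool_pos: [0.4481, 0.0355, 0.2941]
tool_rot: [-3.139, 0.0, 1.588]
wrist_force: [0.3, -0.0, 1.2]
grip_width: 0.501
grip_force: 0.0
```

```bash
python3 plan.py .449 .034 .127 1.587
```

```text
now [0.4481 0.0355 0.2941] [-3.139  0.     1.588] t 7.5 q7 [-0.21 -0.08]
shift [-0.006  0.006  0.668] turn [-0.002  0.     0.001]
```

>>> move_arm([
  {"x": 0, "y": 0, "z": 0.15, "wx": 0, "wy": 0, "wz": 0},
  {"x": 0, "y": 0, "z": 0.32, "wx": 0, "wy": 0, "wz": 0},
  {"x": 0, "y": 0, "z": 0.48, "wx": 0, "wy": 0, "wz": 0},
  {"x": 0, "y": 0, "z": 0.58, "wx": 0, "wy": 0, "wz": 0},
  {"x": 0, "y": 0, "z": 0.64, "wx": 0, "wy": 0, "wz": 0},
  {"x": 0, "y": 0, "z": 0.67, "wx": 0, "wy": 0, "wz": 0},
  {"x": 0, "y": 0, "z": 0.67, "wx": 0, "wy": 0, "wz": 0},
])

```text
time_s: 8.38
tool_pos: [0.4499, 0.034, 0.1273]
tool_rot: [-3.141, 0.0, 1.585]
wrist_force: [-0.1, 0.1, 0.2]
grip_width: 0.501
grip_force: 0.0
```

```bash
python3 plan.py .449 -.08 .127 1.587
```

```text
now [0.4499 0.034  0.1273] [-3.141  0.     1.585] t 8.38 q7 [-0.17 -0.05]
shift [-0.456 -0.01   0.001] turn [-0.001  0.    -0.001]
```

>>> move_arm([
  {"x": -0.05, "y": 0, "z": 0, "wx": 0, "wy": 0, "wz": 0},
  {"x": -0.09, "y": 0, "z": 0, "wx": 0, "wy": 0, "wz": 0},
  {"x": -0.12, "y": 0, "z": 0, "wx": 0, "wy": 0, "wz": 0},
  {"x": -0.15, "y": 0, "z": 0, "wx": 0, "wy": 0, "wz": 0},
  {"x": -0.18, "y": 0, "z": 0, "wx": 0, "wy": 0, "wz": 0},
  {"x": -0.21, "y": 0, "z": 0, "wx": 0, "wy": 0, "wz": 0},
  {"x": -0.24, "y": 0, "z": 0, "wx": 0, "wy": 0, "wz": 0},
  {"x": -0.27, "y": 0, "z": 0, "wx": 0, "wy": 0, "wz": 0},
])

```text
time_s: 9.38
tool_pos: [0.451, -0.0329, 0.1279]
tool_rot: [3.141, -0.0, 1.586]
wrist_force: [0.2, 5.8, 3.4]
grip_width: 0.499
grip_force: 2.7
```

>>> move_arm([
  {"x": -0.03, "y": 0, "z": 0, "wx": 0, "wy": 0, "wz": 0},
  {"x": -0.06, "y": 0, "z": 0, "wx": 0, "wy": 0, "wz": 0},
  {"x": -0.09, "y": 0, "z": 0, "wx": 0, "wy": 0, "wz": 0},
  {"x": -0.12, "y": 0, "z": 0, "wx": 0, "wy": 0, "wz": 0},
  {"x": -0.15, "y": 0, "z": 0, "wx": 0, "wy": 0, "wz": 0},
  {"x": -0.18, "y": 0, "z": 0, "wx": 0, "wy": 0, "wz": 0},
  {"x": -0.2, "y": 0, "z": 0, "wx": 0, "wy": 0, "wz": 0},
  {"x": -0.2, "y": 0, "z": 0, "wx": 0, "wy": 0, "wz": 0},
])

```text
time_s: 10.38
tool_pos: [0.4516, -0.0836, 0.1278]
tool_rot: [3.141, 0.0, 1.585]
wrist_force: [0.0, 2.4, 0.7]
grip_width: 0.498
grip_force: 0.7
```

```bash
python3 look.py 2 side scene; python3 plan.py .449 -.06 .22 1.587
```

```text
side bigtop 364 px [282.0, 197.0] zmed 0.084 c [ 0.642 -0.046] box [[0.6200000047683716, -0.0020000000949949026], [0.6209999918937683, -0.09099999815225601], [0.6639999747276306, -0.09099999815225601], [0.6629999876022339, -0.0010000000474974513]]
side bigtop 160 px [147.0, 209.0] zmed 0.086 c [0.349 0.102] box [[0.3240000009536743, 0.11999999731779099], [0.3240000009536743, 0.08299999684095383], [0.37400001287460327, 0.08399999886751175], [0.37299999594688416, 0.12099999934434891]]
side bigtop 1164 px [240.0, 244.0] zmed 0.086 c [ 0.458 -0.126] box [[0.4129999876022339, -0.07500000298023224], [0.41499999165534973, -0.17900000512599945], [0.5019999742507935, -0.1770000010728836], [0.5, -0.0729999989271164]]
side bigtop 595 px [339.0, 300.0] zmed 0.088 c [ 0.524 -0.371] box [[0.4309999942779541, -0.36800000071525574], [0.4309999942779541, -0.3779999911785126], [0.6179999709129333, -0.37400001287460327], [0.6169999837875366, -0.36399999260902405]]
side yellow 278 px [257.0, 218.0] zmed 0.068 c [ 0.556 -0.064] box [[0.5199999809265137, -0.0729999989271164], [0.5830000042915344, -0.08699
[... 1140 characters left out ...]

scene bigtop 99 px [283.0, 111.0] zmed 0.083 c [ 0.424 -0.092] box [[0.39899998903274536, -0.08799999952316284], [0.4169999957084656, -0.11599999666213989], [0.4490000009536743, -0.09600000083446503], [0.4309999942779541, -0.06800000369548798]]
scene bigtop 587 px [216.0, 165.0] zmed 0.083 c [ 0.641 -0.046] box [[0.6209999918937683, -0.0020000000949949026], [0.6209999918937683, -0.09000000357627869], [0.6620000004768372, -0.09000000357627869], [0.6610000133514404, -0.0010000000474974513]]
scene lip shelf y pct [-0.3402 -0.3365 -0.3342 -0.3131 -0.2942]
now [ 0.4514 -0.0835  0.1276] [3.141e+00 1.000e-03 1.585e+00] t 10.47 q7 [0.1  0.18]
shift [ 0.094 -0.008 -0.37 ] turn [ 0.     0.    -0.001]
```

>>> move_arm([
  {"x": 0.05, "y": 0, "z": 0, "wx": 0, "wy": 0, "wz": 0},
  {"x": 0.06, "y": 0, "z": -0.15, "wx": 0, "wy": 0, "wz": 0},
  {"x": 0.06, "y": 0, "z": -0.35, "wx": 0, "wy": 0, "wz": 0.1},
  {"x": 0, "y": -0.05, "z": -0.4, "wx": 0, "wy": 0, "wz": 0.22},
  {"x": -0.07, "y": -0.1, "z": -0.4, "wx": 0, "wy": 0, "wz": 0.34},
  {"x": -0.14, "y": -0.15, "z": -0.4, "wx": 0, "wy": 0, "wz": 0.46},
  {"x": -0.21, "y": -0.2, "z": -0.4, "wx": 0, "wy": 0, "wz": 0.58},
  {"x": -0.21, "y": -0.25, "z": -0.4, "wx": 0, "wy": 0, "wz": 0.7},
])

```text
time_s: 11.48
tool_pos: [0.389, -0.1369, 0.2276]
tool_rot: [3.141, 0.0, 0.528]
wrist_force: [-0.7, 0.9, 0.2]
grip_width: 0.5
grip_force: 0.0
```

```bash
python3 plan.py .388 -.137 .225 .016
```

```text
now [ 0.389  -0.1369  0.2276] [3.141 0.    0.528] t 11.47 q7 [-0.01 -0.58]
shift [-0.004 -0.002  0.01 ] turn [0.    0.    0.341]
```

>>> move_arm([
  {"x": 0, "y": 0, "z": 0, "wx": 0, "wy": 0, "wz": 0.12},
  {"x": 0, "y": 0, "z": 0, "wx": 0, "wy": 0, "wz": 0.24},
  {"x": 0, "y": 0, "z": 0, "wx": 0, "wy": 0, "wz": 0.34},
  {"x": 0, "y": 0, "z": 0.08, "wx": 0, "wy": 0, "wz": 0.34},
  {"x": 0, "y": 0, "z": 0.2, "wx": 0, "wy": 0, "wz": 0.34},
  {"x": 0, "y": 0, "z": 0.3, "wx": 0, "wy": 0, "wz": 0.34},
  {"x": 0, "y": 0, "z": 0.37, "wx": 0, "wy": 0, "wz": 0.34},
  {"x": 0, "y": 0, "z": 0.38, "wx": 0, "wy": 0, "wz": 0.34},
])

```text
time_s: 12.48
tool_pos: [0.389, -0.1356, 0.1318]
tool_rot: [-3.141, 0.003, 0.026]
wrist_force: [0.4, 0.3, 0.5]
grip_width: 0.501
grip_force: 0.0
```

```bash
python3 plan.py .468 -.137 .131 .016
```

```text
now [ 0.389  -0.1356  0.1318] [-3.141e+00  3.000e-03  2.600e-02] t 12.47 q7 [ 0.01 -0.85]
shift [0.316 0.014 0.002] turn [-0.     0.002  0.007]
```

>>> move_arm([
  {"x": 0.05, "y": 0, "z": 0, "wx": 0, "wy": 0, "wz": 0.007},
  {"x": 0.09, "y": 0, "z": 0, "wx": 0, "wy": 0, "wz": 0.007},
  {"x": 0.13, "y": 0, "z": 0.005, "wx": 0, "wy": 0, "wz": 0.007},
  {"x": 0.17, "y": 0, "z": 0.005, "wx": 0, "wy": 0, "wz": 0.007},
  {"x": 0.21, "y": 0, "z": 0.005, "wx": 0, "wy": 0, "wz": 0.007},
  {"x": 0.25, "y": 0, "z": 0.005, "wx": 0, "wy": 0, "wz": 0.007},
  {"x": 0.29, "y": 0, "z": 0.005, "wx": 0, "wy": 0, "wz": 0.007},
  {"x": 0.315, "y": 0, "z": 0.005, "wx": 0, "wy": 0, "wz": 0.007},
])

```text
time_s: 13.48
tool_pos: [0.4686, -0.1341, 0.1316]
tool_rot: [-3.141, 0.001, 0.015]
wrist_force: [-6.3, -0.3, 6.4]
grip_width: 0.498
grip_force: 3.6
```

```bash
python3 look.py 3 side scene | grep -v orange; python3 plan.py .45 -.06 .225 1.587
```

```text
side bigtop 365 px [282.0, 197.0] zmed 0.084 c [ 0.643 -0.047] box [[0.6200000047683716, -0.0020000000949949026], [0.6200000047683716, -0.09200000017881393], [0.6650000214576721, -0.09099999815225601], [0.6650000214576721, -0.0020000000949949026]]
side bigtop 154 px [147.0, 209.0] zmed 0.086 c [0.35  0.101] box [[0.3240000009536743, 0.11999999731779099], [0.32499998807907104, 0.08299999684095383], [0.375, 0.08299999684095383], [0.375, 0.11999999731779099]]
side bigtop 567 px [271.0, 235.0] zmed 0.086 c [ 0.511 -0.138] box [[0.453000009059906, -0.10100000351667404], [0.45899999141693115, -0.1809999942779541], [0.5680000185966492, -0.17399999499320984], [0.5630000233650208, -0.09399999678134918]]
side bigtop 588 px [339.0, 300.0] zmed 0.088 c [ 0.525 -0.371] box [[0.4300000071525574, -0.367000013589859], [0.4309999942779541, -0.3779999911785126], [0.6190000176429749, -0.37400001287460327], [0.6190000176429749, -0.3630000054836273]]
side yellow 151 px [265.0, 217.0] zmed 0.075 c [ 0.532 -0.124] box [[0.4699999988079071, -0.18400000035762787], [0.492000013589859, -0.20100000500679016], [
[... 638 characters left out ...]
 px [240.0, 119.0] zmed 0.083 c [ 0.51  -0.133] box [[0.45500001311302185, -0.09200000017881393], [0.4560000002384186, -0.17499999701976776], [0.5659999847412109, -0.17299999296665192], [0.5649999976158142, -0.09099999815225601]]
scene bigtop 591 px [216.0, 166.0] zmed 0.083 c [ 0.641 -0.046] box [[0.6200000047683716, -0.0020000000949949026], [0.621999979019165, -0.09099999815225601], [0.6629999876022339, -0.09000000357627869], [0.6610000133514404, -0.0010000000474974513]]
scene lip shelf y pct [-0.3398 -0.337  -0.3352 -0.3256 -0.294 ]
now [ 0.4695 -0.1341  0.1315] [ 3.141e+00 -1.000e-03  1.600e-02] t 13.57 q7 [-0.04 -0.93]
shift [-0.073 -0.298 -0.374] turn [ 1.000e-03 -0.000e+00 -1.047e+00]
```

Tape is now centred on the tote (x≈0.522). The small tape sits close behind its right half, so I first push with closed fingers left of the small tape, then finish with two fingers.

>>> move_arm([
  {"x": -0.04, "y": 0, "z": 0, "wx": 0, "wy": 0, "wz": 0},
  {"x": -0.05, "y": 0, "z": -0.12, "wx": 0, "wy": 0, "wz": 0},
  {"x": -0.05, "y": 0, "z": -0.3, "wx": 0, "wy": 0, "wz": -0.1},
  {"x": 0, "y": -0.08, "z": -0.35, "wx": 0, "wy": 0, "wz": -0.22},
  {"x": 0.06, "y": -0.16, "z": -0.35, "wx": 0, "wy": 0, "wz": -0.34},
  {"x": 0.11, "y": -0.27, "z": -0.35, "wx": 0, "wy": 0, "wz": -0.46},
  {"x": 0.11, "y": -0.27, "z": -0.35, "wx": 0, "wy": 0, "wz": -0.58},
  {"x": 0.11, "y": -0.27, "z": -0.35, "wx": 0, "wy": 0, "wz": -0.7},
], grip=0.5)

```text
time_s: 14.58
tool_pos: [0.4949, -0.0659, 0.2191]
tool_rot: [3.14, -0.001, 1.072]
wrist_force: [0.3, -2.1, -0.1]
grip_width: 0.504
grip_force: 0.0
```

>>> move_arm([
  {"x": 0, "y": 0, "z": 0, "wx": 0, "wy": 0, "wz": -0.12},
  {"x": 0, "y": 0, "z": 0, "wx": 0, "wy": 0, "wz": -0.24},
  {"x": 0, "y": 0, "z": 0, "wx": 0, "wy": 0, "wz": -0.347},
  {"x": 0, "y": 0, "z": 0, "wx": 0, "wy": 0, "wz": -0.347},
], grip=1)

```text
time_s: 15.08
tool_pos: [0.4947, -0.0666, 0.2191]
tool_rot: [3.141, -0.0, 1.584]
wrist_force: [0.3, 0.4, -0.0]
grip_width: -0.004
grip_force: 0.0
```

```bash
python3 look.py 4 side scene | grep -E "bigtop|yellow"; python3 plan.py .498 -.068 .128 1.587
```

```text
side bigtop 360 px [282.0, 197.0] zmed 0.085 c [ 0.642 -0.046] box [[0.6200000047683716, -0.0020000000949949026], [0.6200000047683716, -0.09099999815225601], [0.6639999747276306, -0.09000000357627869], [0.6629999876022339, -0.0020000000949949026]]
side bigtop 159 px [147.0, 209.0] zmed 0.086 c [0.351 0.101] box [[0.3240000009536743, 0.11900000274181366], [0.3240000009536743, 0.0820000022649765], [0.3790000081062317, 0.08299999684095383], [0.3779999911785126, 0.11999999731779099]]
side bigtop 985 px [265.0, 233.0] zmed 0.086 c [ 0.523 -0.135] box [[0.4779999852180481, -0.09399999678134918], [0.47999998927116394, -0.1770000010728836], [0.5680000185966492, -0.17499999701976776], [0.5669999718666077, -0.09200000017881393]]
side bigtop 590 px [339.0, 301.0] zmed 0.088 c [ 0.525 -0.371] box [[0.4309999942779541, -0.367000013589859], [0.4309999942779541, -0.3779999911785126], [0.6190000176429749, -0.375], [0.6190000176429749, -0.36399999260902405]]
side yellow 1430 px [261.0, 235.0] zmed 0.075 c [ 0.53  -0.098] box [[0.46399998664855957, -0.1720000058412552], [0.5600000023841858, -0.1930000
[... 256 characters left out ...]
 [0.6169999837875366, -0.375], [0.6169999837875366, -0.3619999885559082]]
scene bigtop 932 px [238.0, 120.0] zmed 0.083 c [ 0.522 -0.132] box [[0.4779999852180481, -0.09200000017881393], [0.47999998927116394, -0.17399999499320984], [0.5659999847412109, -0.1720000058412552], [0.5640000104904175, -0.09000000357627869]]
scene bigtop 597 px [216.0, 166.0] zmed 0.083 c [ 0.641 -0.046] box [[0.6200000047683716, -0.0020000000949949026], [0.6209999918937683, -0.09000000357627869], [0.6620000004768372, -0.08900000154972076], [0.6610000133514404, -0.0020000000949949026]]
now [ 0.4947 -0.0665  0.219 ] [ 3.141 -0.     1.582] t 15.18 q7 [0.06 0.12]
shift [-0.006  0.013  0.364] turn [ 0.    -0.    -0.004]
```

>>> move_arm([
  {"x": 0, "y": 0.008, "z": 0.1, "wx": 0, "wy": 0, "wz": 0},
  {"x": 0, "y": 0.008, "z": 0.22, "wx": 0, "wy": 0, "wz": 0},
  {"x": 0, "y": 0.008, "z": 0.31, "wx": 0, "wy": 0, "wz": 0},
  {"x": 0, "y": 0.008, "z": 0.36, "wx": 0, "wy": 0, "wz": 0},
  {"x": 0, "y": 0.008, "z": 0.365, "wx": 0, "wy": 0, "wz": 0},
])

```text
time_s: 15.8
tool_pos: [0.4966, -0.0662, 0.1272]
tool_rot: [-3.141, 0.0, 1.585]
wrist_force: [-0.3, -0.3, 0.0]
grip_width: -0.003
grip_force: 0.0
```

>>> move_arm([
  {"x": -0.04, "y": 0, "z": 0, "wx": 0, "wy": 0, "wz": 0},
  {"x": -0.07, "y": 0, "z": 0, "wx": 0, "wy": 0, "wz": 0},
  {"x": -0.1, "y": 0, "z": 0, "wx": 0, "wy": 0, "wz": 0},
  {"x": -0.13, "y": 0, "z": 0, "wx": 0, "wy": 0, "wz": 0},
  {"x": -0.16, "y": 0, "z": 0, "wx": 0, "wy": 0, "wz": 0},
  {"x": -0.18, "y": 0, "z": 0, "wx": 0, "wy": 0, "wz": 0},
  {"x": -0.18, "y": 0, "z": 0, "wx": 0, "wy": 0, "wz": 0},
])

```text
time_s: 16.68
tool_pos: [0.4973, -0.1114, 0.1282]
tool_rot: [3.141, -0.001, 1.585]
wrist_force: [-1.9, 3.5, 2.7]
grip_width: 0.001
grip_force: 1.7
```

```bash
python3 look.py 5 side scene | grep -E "bigtop|yellow|lip"; python3 plan.py .51 -.095 .22 1.587
```

```text
side bigtop 358 px [282.0, 197.0] zmed 0.085 c [ 0.643 -0.046] box [[0.6190000176429749, -0.0020000000949949026], [0.621999979019165, -0.09099999815225601], [0.6669999957084656, -0.09000000357627869], [0.6639999747276306, -0.0010000000474974513]]
side bigtop 161 px [147.0, 209.0] zmed 0.085 c [0.352 0.101] box [[0.3240000009536743, 0.11900000274181366], [0.3240000009536743, 0.08299999684095383], [0.3799999952316284, 0.08299999684095383], [0.3799999952316284, 0.11900000274181366]]
side bigtop 1085 px [273.0, 238.0] zmed 0.086 c [ 0.527 -0.149] box [[0.4740000069141388, -0.1080000028014183], [0.4959999918937683, -0.20900000631809235], [0.5799999833106995, -0.1899999976158142], [0.5580000281333923, -0.09000000357627869]]
side bigtop 594 px [339.0, 300.0] zmed 0.088 c [ 0.525 -0.371] box [[0.4309999942779541, -0.36800000071525574], [0.4309999942779541, -0.3779999911785126], [0.6190000176429749, -0.37400001287460327], [0.6190000176429749, -0.36399999260902405]]
side yellow 1107 px [273.0, 246.0] zmed 0.081 c [ 0.529 -0.162] box [[0.4790000021457672, -0.13199999928474426], [0.4950000047683
[... 411 characters left out ...]
05115]]
scene bigtop 648 px [225.0, 118.0] zmed 0.083 c [ 0.532 -0.156] box [[0.48399999737739563, -0.12300000339746475], [0.49900001287460327, -0.20399999618530273], [0.5799999833106995, -0.18799999356269836], [0.5640000104904175, -0.10700000077486038]]
scene bigtop 593 px [216.0, 166.0] zmed 0.083 c [ 0.641 -0.045] box [[0.6190000176429749, -0.0020000000949949026], [0.6209999918937683, -0.08900000154972076], [0.6629999876022339, -0.08900000154972076], [0.6610000133514404, -0.0010000000474974513]]
scene lip shelf y pct [-0.3405 -0.3374 -0.335  -0.3285 -0.2943]
now [ 0.4974 -0.1113  0.128 ] [ 3.141 -0.     1.585] t 16.77 q7 [0.16 0.2 ]
shift [ 0.065  0.052 -0.368] turn [ 0.    -0.    -0.001]
```

View pics/side5.png

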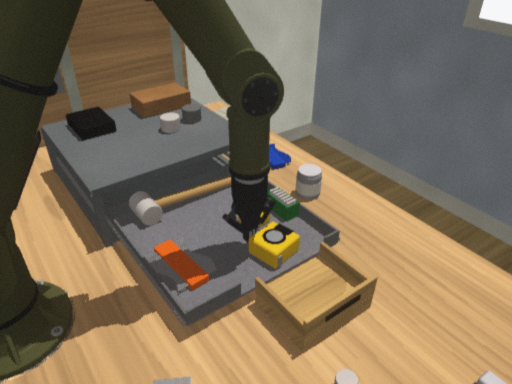

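Side view: tape at (274,243) yawed about +0.2, still in the tray; small tape just behind. Closed fingers now shift right and push to square it up.

>>> move_arm([
  {"x": 0.045, "y": 0, "z": 0, "wx": 0, "wy": 0, "wz": 0},
  {"x": 0.045, "y": 0.08, "z": 0, "wx": 0, "wy": 0, "wz": 0},
  {"x": 0.045, "y": 0.17, "z": 0, "wx": 0, "wy": 0, "wz": 0},
  {"x": 0.02, "y": 0.17, "z": 0, "wx": 0, "wy": 0, "wz": 0},
  {"x": -0.01, "y": 0.17, "z": 0, "wx": 0, "wy": 0, "wz": 0},
  {"x": -0.04, "y": 0.17, "z": 0, "wx": 0, "wy": 0, "wz": 0},
  {"x": -0.07, "y": 0.17, "z": 0, "wx": 0, "wy": 0, "wz": 0},
  {"x": -0.08, "y": 0.17, "z": 0, "wx": 0, "wy": 0, "wz": 0},
])

```text
time_s: 17.77
tool_pos: [0.5398, -0.1317, 0.1276]
tool_rot: [-3.141, 0.0, 1.584]
wrist_force: [-0.3, 3.1, 0.8]
grip_width: -0.004
grip_force: 1.7
```

```bash
python3 look.py 6 side scene | grep -E "bigtop|yellow|lip"; python3 plan.py .53 -.12 .128 1.587
```

```text
side bigtop 177 px [148.0, 209.0] zmed 0.086 c [0.355 0.101] box [[0.3230000138282776, 0.11999999731779099], [0.3230000138282776, 0.08299999684095383], [0.3869999945163727, 0.08299999684095383], [0.38600000739097595, 0.11999999731779099]]
side bigtop 1152 px [278.0, 246.0] zmed 0.086 c [ 0.521 -0.179] box [[0.47099998593330383, -0.1340000033378601], [0.4830000102519989, -0.2329999953508377], [0.5699999928474426, -0.22300000488758087], [0.5590000152587891, -0.12399999797344208]]
side bigtop 595 px [339.0, 300.0] zmed 0.088 c [ 0.525 -0.371] box [[0.4300000071525574, -0.367000013589859], [0.4309999942779541, -0.3779999911785126], [0.6200000047683716, -0.37400001287460327], [0.6200000047683716, -0.3630000054836273]]
side yellow 174 px [246.0, 217.0] zmed 0.063 c [ 0.522 -0.065] box [[0.4690000116825104, -0.11400000005960464], [0.49799999594688416, -0.13300000131130219], [0.574999988079071, -0.017000000923871994], [0.5450000166893005, 0.003000000026077032]]
side yellow 1164 px [277.0, 255.0] zmed 0.081 c [ 0.519 -0.189] box [[0.4729999899864197, -0.15299999713897705], [0.4810000061988830
[... 176 characters left out ...]
cene bigtop 304 px [179.0, 73.0] zmed 0.084 c [ 0.532 -0.37 ] box [[0.44699999690055847, -0.36399999260902405], [0.44699999690055847, -0.3779999911785126], [0.6169999837875366, -0.37599998712539673], [0.6169999837875366, -0.3610000014305115]]
scene bigtop 590 px [216.0, 166.0] zmed 0.083 c [ 0.641 -0.046] box [[0.6200000047683716, -0.0020000000949949026], [0.6209999918937683, -0.09000000357627869], [0.6620000004768372, -0.08900000154972076], [0.6610000133514404, -0.0010000000474974513]]
scene lip shelf y pct [-0.3402 -0.3374 -0.3355 -0.3325 -0.2949]
now [ 0.5398 -0.1317  0.1276] [-3.141e+00  1.000e-03  1.585e+00] t 17.88 q7 [0.18 0.22]
shift [ 0.047 -0.039 -0.002] turn [-0.     0.    -0.002]
```

>>> move_arm([
  {"x": 0.045, "y": 0, "z": 0, "wx": 0, "wy": 0, "wz": 0},
  {"x": 0.045, "y": -0.07, "z": 0, "wx": 0, "wy": 0, "wz": 0},
  {"x": 0.045, "y": -0.07, "z": 0.01, "wx": 0, "wy": 0, "wz": 0},
  {"x": 0.045, "y": -0.07, "z": 0.01, "wx": 0, "wy": 0, "wz": 0},
  {"x": 0.045, "y": -0.07, "z": 0.01, "wx": 0, "wy": 0, "wz": 0},
], grip=0.5)

```text
time_s: 18.5
tool_pos: [0.5232, -0.1196, 0.1251]
tool_rot: [3.141, 0.0, 1.586]
wrist_force: [0.1, -0.0, -0.1]
grip_width: 0.499
grip_force: 0.0
```

>>> move_arm([
  {"x": -0.04, "y": 0, "z": 0, "wx": 0, "wy": 0, "wz": 0},
  {"x": -0.07, "y": 0, "z": 0, "wx": 0, "wy": 0, "wz": 0},
  {"x": -0.1, "y": 0, "z": 0, "wx": 0, "wy": 0, "wz": 0},
  {"x": -0.13, "y": 0, "z": 0, "wx": 0, "wy": 0, "wz": 0},
  {"x": -0.16, "y": 0, "z": 0, "wx": 0, "wy": 0, "wz": 0},
  {"x": -0.19, "y": 0, "z": 0, "wx": 0, "wy": 0, "wz": 0},
  {"x": -0.22, "y": 0, "z": 0, "wx": 0, "wy": 0, "wz": 0},
  {"x": -0.25, "y": 0, "z": 0, "wx": 0, "wy": 0, "wz": 0},
])

```text
time_s: 19.5
tool_pos: [0.5236, -0.1822, 0.1253]
tool_rot: [-3.142, -0.001, 1.586]
wrist_force: [0.6, 2.9, -0.6]
grip_width: 0.503
grip_force: 1.6
```

```bash
python3 look.py 7 side | grep -E "bigtop|lip"; python3 plan.py .525 -.241 .126 1.587
```

```text
side bigtop 170 px [147.0, 209.0] zmed 0.086 c [0.354 0.101] box [[0.3240000009536743, 0.08299999684095383], [0.3840000033378601, 0.0820000022649765], [0.38499999046325684, 0.11999999731779099], [0.32499998807907104, 0.12099999934434891]]
side bigtop 1323 px [291.0, 259.0] zmed 0.085 c [ 0.517 -0.225] box [[0.47200000286102295, -0.17399999499320984], [0.47600001096725464, -0.27799999713897705], [0.5630000233650208, -0.2750000059604645], [0.5590000152587891, -0.17100000381469727]]
side bigtop 590 px [339.0, 300.0] zmed 0.088 c [ 0.525 -0.371] box [[0.4309999942779541, -0.36800000071525574], [0.4309999942779541, -0.3790000081062317], [0.6190000176429749, -0.37400001287460327], [0.6190000176429749, -0.3630000054836273]]
side lip shelf y pct [-0.3417 -0.3405 -0.3391 -0.3351 -0.2948]
now [ 0.5234 -0.1839  0.1252] [3.142e+00 1.000e-03 1.585e+00] t 19.55 q7 [0.29 0.31]
shift [-0.228  0.003 -0.003] turn [-0.     0.001 -0.002]
```

>>> move_arm([
  {"x": -0.03, "y": 0, "z": 0, "wx": 0, "wy": 0, "wz": 0},
  {"x": -0.06, "y": 0, "z": 0, "wx": 0, "wy": 0, "wz": 0},
  {"x": -0.09, "y": 0, "z": 0, "wx": 0, "wy": 0, "wz": 0},
  {"x": -0.12, "y": 0, "z": 0, "wx": 0, "wy": 0, "wz": 0},
  {"x": -0.15, "y": 0, "z": 0, "wx": 0, "wy": 0, "wz": 0},
  {"x": -0.18, "y": 0, "z": 0, "wx": 0, "wy": 0, "wz": 0},
  {"x": -0.21, "y": 0, "z": 0, "wx": 0, "wy": 0, "wz": 0},
  {"x": -0.24, "y": 0, "z": 0, "wx": 0, "wy": 0, "wz": 0},
])

```text
time_s: 20.55
tool_pos: [0.5244, -0.2426, 0.1251]
tool_rot: [-3.142, 0.0, 1.586]
wrist_force: [0.4, 2.2, -2.1]
grip_width: 0.499
grip_force: 1.1
```

>>> move_arm([
  {"x": 0.05, "y": 0, "z": 0, "wx": 0, "wy": 0, "wz": 0},
  {"x": 0.06, "y": 0, "z": -0.2, "wx": 0, "wy": 0, "wz": 0},
  {"x": 0.2, "y": 0, "z": -0.4, "wx": 0, "wy": 0, "wz": 0},
  {"x": 0.3, "y": 0, "z": -0.6, "wx": 0, "wy": 0, "wz": 0},
  {"x": 0.4, "y": 0, "z": -0.7, "wx": 0, "wy": 0, "wz": 0},
  {"x": 0.4, "y": 0, "z": -0.7, "wx": 0, "wy": 0, "wz": 0},
])

```text
time_s: 21.3
tool_pos: [0.524, -0.1394, 0.3026]
tool_rot: [3.136, 0.0, 1.59]
wrist_force: [0.6, -0.6, 0.1]
grip_width: 0.503
grip_force: 0.0
```

```bash
python3 look.py 8 side scene | grep -v 'tote'
```

```text
side bigtop 359 px [282.0, 197.0] zmed 0.085 c [ 0.641 -0.047] box [[0.6190000176429749, -0.004000000189989805], [0.6209999918937683, -0.09200000017881393], [0.6639999747276306, -0.09099999815225601], [0.6620000004768372, -0.003000000026077032]]
side bigtop 162 px [147.0, 209.0] zmed 0.086 c [0.351 0.101] box [[0.3240000009536743, 0.08299999684095383], [0.3779999911785126, 0.0820000022649765], [0.3779999911785126, 0.11900000274181366], [0.3240000009536743, 0.11900000274181366]]
side bigtop 1357 px [312.0, 278.0] zmed 0.084 c [ 0.519 -0.296] box [[0.4749999940395355, -0.25600001215934753], [0.47600001096725464, -0.33799999952316284], [0.5630000233650208, -0.3370000123977661], [0.5619999766349792, -0.2540000081062317]]
side bigtop 590 px [339.0, 300.0] zmed 0.088 c [ 0.525 -0.371] box [[0.4309999942779541, -0.367000013589859], [0.4309999942779541, -0.3779999911785126], [0.6190000176429749, -0.37400001287460327], [0.6190000176429749, -0.3630000054836273]]
side yellow 407 px [253.0, 217.0] zmed 0.07 c [ 0.556 -0.048] box [[0.5230000019073486, -0.026000000536441803], [0.5320000052452087, 
[... 765 characters left out ...]
953674316], [0.42899999022483826, -0.3790000081062317], [0.6169999837875366, -0.37400001287460327], [0.6159999966621399, -0.36000001430511475]]
scene bigtop 657 px [200.0, 86.0] zmed 0.081 c [ 0.519 -0.295] box [[0.4749999940395355, -0.2549999952316284], [0.47699999809265137, -0.33799999952316284], [0.5619999766349792, -0.33500000834465027], [0.5600000023841858, -0.25200000405311584]]
scene bigtop 591 px [216.0, 166.0] zmed 0.083 c [ 0.641 -0.045] box [[0.6200000047683716, -0.0010000000474974513], [0.6209999918937683, -0.09000000357627869], [0.6620000004768372, -0.09000000357627869], [0.6610000133514404, -0.0010000000474974513]]
scene lip shelf y pct [-0.3406 -0.3375 -0.3353 -0.3313 -0.2954]
```

View pics/side8.png

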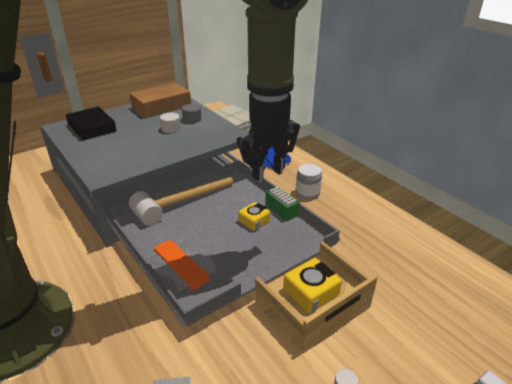

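The big tape lies flat in the tote at (312,283), 30 mm inside the mouth. The small tape (253,216), gauge, mallet, box and can (309,181) have not moved, and the tray is still at its stop.

```bash
python3 -c "
from rig import bot
print(bot.finish_job())"
```

```text
the job is handed in; nothing more can be done
None
```

The tray is out to its stop and the big tape measure lies flat in the tote, about 30 mm inside the mouth; the other tools and the can have not moved, and the job is handed in at about 21 s.

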